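Sort the rinsed ingots onto the drying tray and rack

ROBOT

A 7-joint arm with a two-finger parallel gripper is mounted at the origin on the work surface; the furniture and walls round the work are solid. World frame = base frame: x ahead of the robot, y to its left, z up, the work surface at z = 0. Lengths are in m, angles in rad, forces in N, time in s.
With the tool pointing down it reaches from about 0.425 to 0.875 m from the base axis. Payload 4.7 kg.
Tool frame: the origin (TCP) lies on the centre line of the jaws, within the pads' length; the fingertips stand 8 mm ahead of it and the grasp point (between the pads) lies 11 mm behind it; z points along the fingers, y is the line along which they close (so a half turn about z gives the same grasp; the last joint's range is limited). The gripper opens to 85 mm and grips with 20 to 120 N. Pads are 22 mm wide; open, the fingers measure 114 mm over their backs; the gripper's body (76 mm by 85 mm) begins 54 mm behind the grasp point. The pads swing forward as they close: fully open they stand 13 mm farther back than shut.
Start: joints at [1.188, 0.321, -0.07, 1.45, 0.023, 1.371, -0.057], TCP at [0.251, -0.6, 0.206] pointing down, gripper open.
Joint ranges: [-2.86, 2.86], [-0.3, 2.09], [-1.38, 1.24], [0.06, 2.45], [-1.56, 4.7], [0.09, 2.05], [-2.69, 2.69]. Speed limits (rad/s): [2.57, 2.57, 3.14, 3.14, 3.14, 3.14, 3.14].

INTERFACE

Orientations are given as a 3x3 rotation matrix whose columns are the frame's x, y, z axes.
In Python, from cell import * gives the robot as it stands.
- The arm moves only by the shell command python3 -m creep 'ROWS' [FORCE]. ROWS is a JSON object whose one key "plan" holds a list of rows, each an object of numbers: "dx", "dy", "dz": the shift along the world's x, y, z in m; "turn": the turn about the world's z in rad; "hand": the finger opening in m, from 0 to 0.0854. In form: {"plan": [{"dx": .., "dy": .., "dz": .., "turn": .., "hand": ..}, ...]}. A call has 1 to 20 rows; each row is the pose to reach, as a shift and turn from the pose commanded when the call began; what a row does not reach only later rows make up. A row lasts 1/10 s, in which the tool goes at most 50 mm and 8.59 degrees, less where a joint would pass 70% of its speed; a pose out of reach is approached as far as the arm can. A call with a gripper value outside its range is refused whole. The fingers move at their own pace and stop on an object; FORCE is the grip in N (left out, the last holds). Time passes only in rows, so rows that repeat a pose let the fingers close. It gives the time, the measured TCP pose, the force, the opening and the grip force at its end, in the units of the state.
- sense(): the state, without advancing time (a new reading comes with each control period).
- snapshot(name): name is "side" or "top"; returns the picture (420x560x3 uint8, blue, green, red); there is no depth.
- get_calibration(name): a dict with "intrinsics" (3x3 intrinsics, pixels), "R" (3x3) and "t" (3): a world point X has camera coordinates R X + t. Camera axes: x right, y down, z forward; pixel columns grow to the right and rows downward; lengths in m; the calibration is good to about 2 mm. A picture is of the moment at which its call begins. get_calibration takes no time and is no camera call.
- job_done(): hands the job in; it is judged then, once.
The state is a dict: "time_s": time; "joint_positions": joint angles; "joint_vel": joint speeds; "joint_efforts": joint torques, N m; "eef_pos": TCP position; "eef_rot": TCP orientation; "contact_force": force on the tool from outside, world axes, zero at the start; "moment": the same for the moment, N m; "gripper_width": finger opening in m; "grip_force": force on a finger pad.
Only numpy, scipy, OpenCV 4.12 (cv2) and the standard library are available. Lean on these libraries where they do the work, as an engineer would, in place of code of your own. Each camera call takes 0.05 s, during which the arm holds its last target. There are 200 camera calls.

TASK

The freshly cast ingots are out of the rinse and have to dry sorted: lay the two wooden sticks crosswise on the flat ingot that already lies in the black tray, one towards each end, and lay the loose flat ingot on top of them, squarely over the lower one, so that air passes between the two. Lay the thick bar in the wide pair of notches of the wooden rack and the thin bar in the narrow pair, each across both rails with its length centred. Leave the ingot in the tray, the little jar and the black charcoal block where they are.

Things in the scene. Friction and masses are not known exactly. Their poses are not given: they have to be found in the camera images.
- drip_tray: shallow black tray fixed to the table, 225 mm along its x, 125 mm along its y; origin at the centre of its underside, z up; inner floor 4 mm above the origin, rim 13 mm high. It holds sheet_in_tray
- sheet_in_tray: flat silver ingot lying loose about the middle of the tray, along its long side; to stay as it lies. 100 mm along its x, 44 mm (y), 8 mm thick; a 14 mm wide gate stub stands out 10 mm at its +x end. Origin: centre of the underside of the 100 mm body, z up. The sticks go across it (along its y), one about 32 mm to either side of its middle
- loose_sheet: the second flat silver ingot, same shape, size and axes as sheet_in_tray, lying flat on the table, about 0.36 kg
- thick_rod: thick square silver bar, 18 x 18 mm, 120 mm long along its x, with an 8 mm gate stub beyond its +x end; origin at the centre of the bar (9 mm above what it lies on), z up; about 0.38 kg; lying on the table
- thin_rod: thin square silver bar, 10 x 10 mm, 100 mm long along its x, with an 8 mm gate stub beyond its +x end; origin at the centre of the bar (5 mm above what it lies on), z up; about 0.105 kg; lying on the table
- stick_a: dark wooden spacer stick, 76 mm long along its x, 12 mm wide (y), 10 mm thick (z); origin at the centre of its underside; lying flat on the table. Same as stick_b: either may take either end
- stick_b: dark wooden spacer stick, same as stick_a
- rod_rack: wooden rack, fixed; base 104 (x) x 146 mm (y), 8 high; origin: centre of underside. Two 12 mm rails along y at x = -36 and +36 mm (60 mm free between), 33 mm high. Both have a wide notch at y = +30 mm (floor 23 mm wide, thick bar) and a narrow one at y = -30 mm (floor 14 mm, thin bar), floors 20 mm above the origin, mouths 9 mm wider each side. Bars lie along rack x on both rails
- flux_jar: small white screw jar, 51 mm across, 56 mm high, standing loose behind the work; origin at the centre of its underside; a bystander
- charcoal: black charcoal block, 36 x 62 x 28 mm, lying loose on the table at the left of the work; origin at the centre of its underside; a bystander

How it is judged:
On the way, in this order (a step that is already met when the one before it is completed fails the run):
1. both sticks lie across the ingot in the tray, one towards each end (((x of stick_a in the frame of sheet_in_tray between 0.019 and 0.045 m and y of stick_a in the frame of sheet_in_tray between -0.013 and 0.013 m and z of stick_a in the frame of sheet_in_tray between 0.005 and 0.011 m and angle between the x axis of each of stick_a, stick_b and the y axis of sheet_in_tray, either way round below 0.26 rad and x of stick_b in the frame of sheet_in_tray between -0.045 and -0.019 m and y of stick_b in the frame of sheet_in_tray between -0.013 and 0.013 m and z of stick_b in the frame of sheet_in_tray between 0.005 and 0.011 m) or (x of stick_a in the frame of sheet_in_tray between -0.045 and -0.019 m and y of stick_a in the frame of sheet_in_tray between -0.013 and 0.013 m and z of stick_a in the frame of sheet_in_tray between 0.005 and 0.011 m and angle between the x axis of each of stick_a, stick_b and the y axis of sheet_in_tray, either way round below 0.26 rad and x of stick_b in the frame of sheet_in_tray between 0.019 and 0.045 m and y of stick_b in the frame of sheet_in_tray between -0.013 and 0.013 m and z of stick_b in the frame of sheet_in_tray between 0.005 and 0.011 m))), for 0.2 s.
2. the loose flat ingot lies on the two sticks over the lower ingot (((x of stick_a in the frame of sheet_in_tray between 0.019 and 0.045 m and y of stick_a in the frame of sheet_in_tray between -0.013 and 0.013 m and z of stick_a in the frame of sheet_in_tray between 0.005 and 0.011 m and angle between the x axis of each of stick_a, stick_b and the y axis of sheet_in_tray, either way round below 0.26 rad and x of stick_b in the frame of sheet_in_tray between -0.045 and -0.019 m and y of stick_b in the frame of sheet_in_tray between -0.013 and 0.013 m and z of stick_b in the frame of sheet_in_tray between 0.005 and 0.011 m) or (x of stick_a in the frame of sheet_in_tray between -0.045 and -0.019 m and y of stick_a in the frame of sheet_in_tray between -0.013 and 0.013 m and z of stick_a in the frame of sheet_in_tray between 0.005 and 0.011 m and angle between the x axis of each of stick_a, stick_b and the y axis of sheet_in_tray, either way round below 0.26 rad and x of stick_b in the frame of sheet_in_tray between 0.019 and 0.045 m and y of stick_b in the frame of sheet_in_tray between -0.013 and 0.013 m and z of stick_b in the frame of sheet_in_tray between 0.005 and 0.011 m)) and x of loose_sheet in the frame of sheet_in_tray between -0.013 and 0.013 m and y of loose_sheet in the frame of sheet_in_tray between -0.013 and 0.013 m and z of loose_sheet in the frame of sheet_in_tray between 0.015 and 0.021 m and angle between the x axis of loose_sheet and the x axis of sheet_in_tray, either way round below 0.2 rad and angle between loose_sheet's own z axis and vertical below 0.08 rad), for 0.2 s.
At the end, for the whole second after the job is handed in: Sticks crosswise on the tray ingot (0.26 rad), 32 mm +-13 mm either side of its middle; second ingot level on both (0.08 rad), within 13 mm, 0.2 rad of the lower; thick bar down in the wide notches, thin in the narrow (3.5 mm high, 8 mm across, 0.1 rad), lengthwise within 13 mm; at rest (all of step 2 and x of thick_rod in the frame of rod_rack between -0.013 and 0.013 m and y of thick_rod in the frame of rod_rack between 0.022 and 0.038 m and z of thick_rod in the frame of rod_rack between 0.0255 and 0.0325 m and angle between the x axis of each of thick_rod, thin_rod and the x axis of rod_rack, either way round below 0.1 rad and x of thin_rod in the frame of rod_rack between -0.013 and 0.013 m and y of thin_rod in the frame of rod_rack between -0.038 and -0.022 m and z of thin_rod in the frame of rod_rack between 0.0215 and 0.0285 m and linear speed of each of loose_sheet, thick_rod, thin_rod, stick_a, stick_b below 0.02 m/s); the robot touches nothing.
It fails at once if the ingot in the tray is shifted by more than 12 mm (distance of sheet_in_tray from where it was at the start of the episode above 0.012 m).
It fails at once if the little jar is shifted by more than 20 mm (distance of flux_jar from where it was at the start of the episode above 0.02 m).
It fails at once if the charcoal block is shifted by more than 20 mm (distance of charcoal from where it was at the start of the episode above 0.02 m).
It also fails if it takes over 120 s, if anything falls off the work surface, if the arm or the gripper's body presses on something with over 40 N, if the wrist force passes 120 N, or if a joint passes its speed limit or range.

## Working session

There is one attempt and no reset: what is moved stays moved. The work goes in short steps, Python scripts to look and compute and a shell command to move; the robot and the scene stay as the last step left them, time stands still between calls to the robot, and variables do not carry over. Pictures are saved under pics/ and viewed, at most 18 in all, crops included, and the job is handed in when it is done.

```bash
ls; mkdir -p pics; python3 - <<'E'
from cell import *
import cv2
for n in("top","side"):
    cv2.imwrite(f"pics/{n}0.png",snapshot(n)); c=get_calibration(n); print(n,c)
s=sense();print(s['eef_pos'],s['eef_rot'],s['gripper_width'])
E
```

```text
pics
top {'intrinsics': array([[392.80665291,   0.        , 271.14381896],
       [  0.        , 392.80665291, 211.70499516],
       [  0.        ,   0.        ,   1.        ]]), 'R': array([[ 0.01148796, -0.99983279,  0.01422742],
       [-0.99190162, -0.01319435, -0.12632133],
       [ 0.12648793, -0.01266102, -0.99188734]]), 't': array([0.02959745, 0.56603302, 1.13211095])}
side {'intrinsics': array([[492.1751323 ,   0.        , 278.15008929],
       [  0.        , 492.1751323 , 206.97539236],
       [  0.        ,   0.        ,   1.        ]]), 'R': array([[-0.9932914 , -0.11486989, -0.0133083 ],
       [-0.04387933,  0.48088191, -0.8756867 ],
       [ 0.10698976, -0.8692281 , -0.48269628]]), 't': array([0.54204125, 0.04828656, 1.22035288])}
[ 0.2509614  -0.59900969  0.2046179 ] [[ 9.22281135e-01  3.86518988e-01 -7.61416486e-04]
 [ 3.86519728e-01 -9.22279774e-01  1.58698804e-03]
 [-8.88380118e-05 -1.75795163e-03 -9.99998451e-01]] 0.08508204124112119
```

View pics/top0.png

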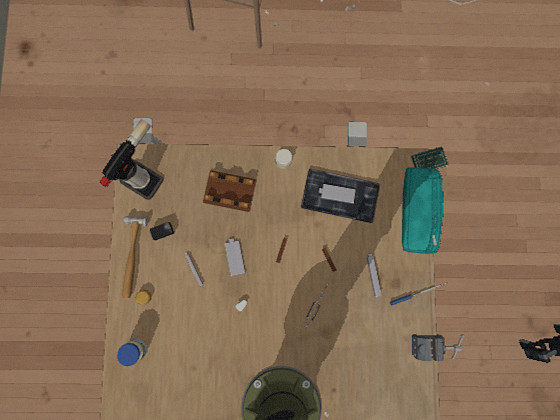

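View pics/side0.png

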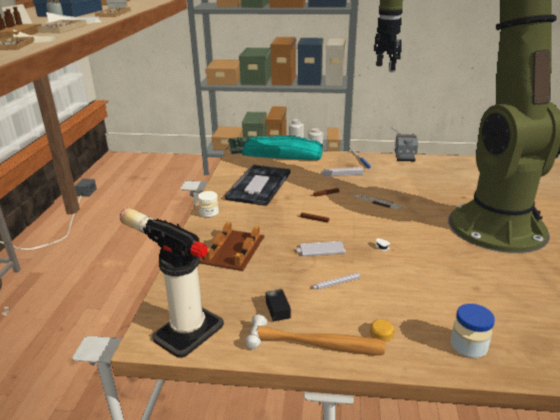

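The top picture shows the rack at (230,190), tray with ingot at (340,195), loose ingot (235,257), sticks (282,249) and (329,258), thin bar (195,268), thick bar (374,275), jar (284,157) and charcoal (162,231). In the side view the arm is clear of everything. Next I'll enlarge these crops.

```bash
cat > h.py <<'E'
from cell import *
import cv2, numpy as np
def ray(n,uv,z):
    c=get_calibration(n);K,R,t=c['intrinsics'],c['R'],np.array(c['t'])
    d=R.T@np.linalg.inv(K)@np.array([uv[0],uv[1],1.]);o=-R.T@t
    return o+d*(z-o[2])/d[2]
def proj(n,X):
    c=get_calibration(n);p=c['intrinsics']@(c['R']@np.array(X,float)+c['t']);return p[:2]/p[2]
def blob(n,img,box,z,lo,hi,sc=8):
    """box u0,v0,u1,v1; HSV range; returns PCA/minAreaRect in world plane z"""
    u0,v0,u1,v1=box
    cr=cv2.resize(img[v0:v1,u0:u1],None,fx=sc,fy=sc,interpolation=cv2.INTER_CUBIC)
    m=cv2.inRange(cv2.cvtColor(cr,cv2.COLOR_BGR2HSV),lo,hi)
    cs=cv2.findContours(m,cv2.RETR_EXTERNAL,cv2.CHAIN_APPROX_NONE)[0]
    c=max(cs,key=cv2.contourArea)[:,0,:].astype(float)
    w=np.array([ray(n,((p[0]+.5)/sc-.5+u0,(p[1]+.5)/sc-.5+v0),z)[:2] for p in c])
    (cx,cy),(a,b),th=cv2.minAreaRect((w*1000).astype(np.float32))
    if a<b:a,b,th=b,a,th+90
    M=cv2.moments((w*1000).astype(np.float32).reshape(-1,1,2))
    th=(th+90)%180-90
    return np.round([cx,cy,a,b,th,M['m10']/M['m00'],M['m01']/M['m00']],1)
E
python3 - <<'E'
from h import *
t=cv2.imread("pics/top0.png");s=cv2.imread("pics/side0.png")
cv2.imwrite("pics/tc.png",cv2.resize(t[140:310,140:400],None,fx=3,fy=3,interpolation=cv2.INTER_CUBIC))
cv2.imwrite("pics/sc.png",cv2.resize(s[130:330,190:390],None,fx=3,fy=3,interpolation=cv2.INTER_CUBIC))
h=cv2.cvtColor(t,cv2.COLOR_BGR2HSV)
for k,(u,v) in dict(sheet=(235,257),tsheet=(337,193),thin=(195,268),thick=(374,275),sa=(282,249),sb=(329,258),tbl=(260,270),shadow=(345,250),tray=(310,205),rack=(230,190),table2=(300,260)).items(): print(k,h[v,u])
lo,hi=(0,0,110),(179,55,255)
S=(0,0,120),(179,50,255); W=(0,90,0),(179,255,105)
for k,b,z,m in [("sheet",(215,225,255,285),.008,S),("tsheet",(310,175,365,212),.012,S),("thin",(178,245,212,292),.01,S),("thick",(360,245,392,302),.018,S),("sa",(268,228,297,270),.01,W),("sb",(315,238,343,278),.01,W)]:
    print(k,blob("top",t,b,z,*m))
E
```

```text
sheet [150   7 149]
tsheet [160   5 143]
thin [16 93 85]
thick [135   7 149]
sa [ 10 159  88]
sb [ 15 150  61]
tbl [ 16  95 145]
shadow [ 19  83 110]
tray [68 27 38]
rack [ 12 149  91]
table2 [ 16  93 153]
sheet [432.9 146.4 110.8  45.2  12.3 429.5 145.8]
tsheet [ 629.2 -163.   109.7   44.3   81.1  628.6 -165.8]
thin [393.9 267.1 109.6  11.1  28.8 392.8 266.7]
thick [ 375.1 -272.6  112.6   21.4    9.2  371.5 -272.9]Traceback (most recent call last):
  File "<stdin>", line 10, in <module>
  File "h.py", line 16, in blob
    w=np.array([ray(n,((p[0]+.5)/sc-.5+u0,(p[1]+.5)/sc-.5+v0),z)[:2] for p in c])
                ~~~^^^^^^^^^^^^^^^^^^^^^^^^^^^^^^^^^^^^^^^^^^^^^
  File "h.py", line 4, in ray
    c=get_calibration(n);K,R,t=c['intrinsics'],c['R'],np.array(c['t'])
ValueError: time passes only in moves, steps and waits
```

View pics/tc.png

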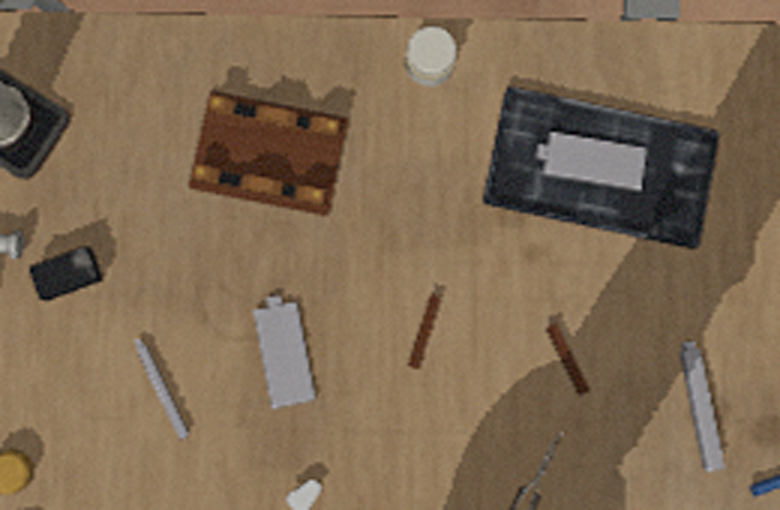

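View pics/sc.png

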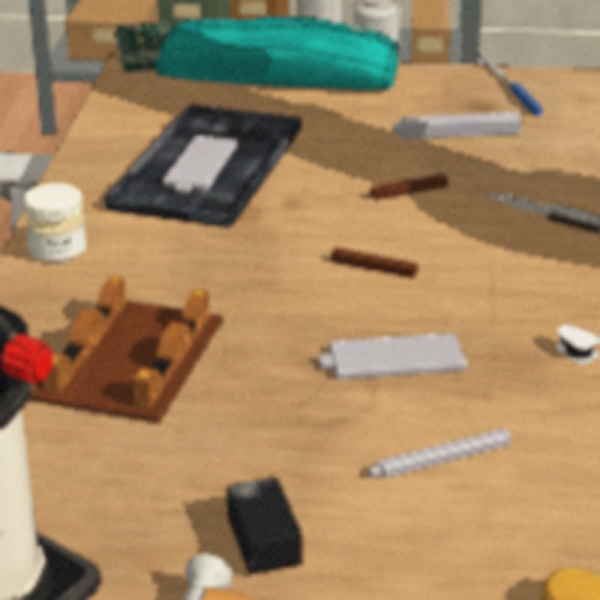

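The crops show:
- **Rack:** notches sit left and right, with dark floors at crop (243,110)/(230,178) on the left and (303,121)/(289,190) on the right. The left pair looks wider.
- **Ingots:** the tray ingot's stub points left. The loose ingot's stub points away from the robot.
- **Thick bar:** its far end lies in shadow.

Next I'll measure these with wider masks and cached calibration.

```bash
python3 - <<'E'
from cell import *
import numpy as np
np.savez("cal.npz",**{n+k:np.array(get_calibration(n)[k]) for n in("top","side") for k in("intrinsics","R","t")})
E
python3 - <<'E'
s=open('h.py').read()
s=s.replace("def ray","CAL=np.load('cal.npz')\ndef cal(n): return {k:CAL[n+k] for k in('intrinsics','R','t')}\ndef ray",1).replace("c=get_calibration(n)","c=cal(n)")
open('h.py','w').write(s)
E
python3 - <<'E'
from h import *
t=cv2.imread("pics/top0.png");h=cv2.cvtColor(t,cv2.COLOR_BGR2HSV)
print("cam",-cal('top')['R'].T@cal('top')['t'])
S=(0,0,70),(179,60,255);S2=(0,0,120),(179,50,255); W=(0,110,0),(179,255,125); K=(0,0,0),(179,255,60); B=(0,0,0),(179,75,75)
for k,b,z,m in [("sheet",(215,225,255,285),.008,S2),("tsheet",(310,175,365,212),.012,S2),("thin",(178,245,212,292),.01,S2),("thick",(360,245,392,302),.018,S),("sa",(268,228,297,270),.01,W),("sb",(315,238,343,278),.01,W),("tray",(295,160,385,228),.013,B),("rack",(198,163,262,218),.02,W),
  ("Lfar",(214,170,228,182),.02,K),("Rfar",(236,174,248,186),.02,K),("Lnear",(210,193,223,206),.02,K),("Rnear",(230,198,243,209),.02,K)]:
    print(k,blob("top",t,b,z,*m))
E
```

```text
cam [0.41791068 0.05139463 1.19400747]
sheet [432.9 146.4 110.8  45.2  12.3 429.5 145.8]
tsheet [ 629.2 -163.   109.7   44.3   81.1  628.6 -165.8]
thin [393.9 267.1 109.6  11.1  28.8 392.8 266.7]
thick [ 382.9 -269.3  129.6   23.6   10.8  381.4 -269.5]
sa [453.7   5.2  77.8  14.  -16.9 452.9   5.2]
sb [ 427.4 -138.6   76.8   16.2   26.3  427.5 -138.5]
tray [ 621.7 -174.1  225.   127.3   78.5  620.8 -173.9]
rack [630.8 164.1 146.4 105.7  79.3 630.5 164.4]
Lfar [676.2 185.9  28.2  18.4  80.5 676.  188.6]
Rfar [665.2 128.6  19.8  19.   79.6 665.5 129.4]
Lnear [603.7 202.5  22.2  14.6  79.6 603.9 202.5]
Rnear [593.5 143.4  14.1  13.  -12.7 593.1 143.6]
```

Sizes agree with those given: sheets 110 x 45, tray 225 x 127, rack 146 x 106, notch floors 22 (+y side) and 14 mm. Now moving above stick_b at (0.427, -0.139).

```bash
python3 -m creep '{"plan":[{"dx":0.176,"dy":0.46,"dz":0,"turn":0.063,"hand":0.04},{"dx":0.176,"dy":0.46,"dz":0,"turn":0.063,"hand":0.04},{"dx":0.176,"dy":0.46,"dz":0,"turn":0.063,"hand":0.04},{"dx":0.176,"dy":0.46,"dz":0,"turn":0.063,"hand":0.04},{"dx":0.176,"dy":0.46,"dz":0,"turn":0.063,"hand":0.04},{"dx":0.176,"dy":0.46,"dz":0,"turn":0.063,"hand":0.04},{"dx":0.176,"dy":0.46,"dz":0,"turn":0.063,"hand":0.04},{"dx":0.176,"dy":0.46,"dz":0,"turn":0.063,"hand":0.04},{"dx":0.176,"dy":0.46,"dz":0,"turn":0.063,"hand":0.04},{"dx":0.176,"dy":0.46,"dz":0,"turn":0.063,"hand":0.04},{"dx":0.176,"dy":0.46,"dz":-0.05,"turn":0.063,"hand":0.04},{"dx":0.176,"dy":0.46,"dz":-0.1,"turn":0.063,"hand":0.04},{"dx":0.176,"dy":0.46,"dz":-0.13,"turn":0.063,"hand":0.04},{"dx":0.176,"dy":0.46,"dz":-0.13,"turn":0.063,"hand":0.04},{"dx":0.176,"dy":0.46,"dz":-0.13,"turn":0.063,"hand":0.04}]}' 20
```

```text
time_s: 1.6
eef_pos: [0.4273, -0.1394, 0.0761]
eef_rot: [[0.896, 0.444, -0.0], [0.444, -0.896, 0.0], [-0.0, -0.001, -1.0]]
contact_force: [0.5, -0.5, 0.8]
gripper_width: 0.0401
grip_force: 0.0
```

```bash
python3 -m creep '{"plan":[{"dz":-0.03,"hand":0.04},{"dz":-0.05,"hand":0.04},{"dz":-0.06,"hand":0.04},{"dz":-0.064,"hand":0.04},{"dz":-0.064,"hand":0.04},{"dz":-0.064,"hand":0.0},{"dz":-0.064,"hand":0.0},{"dz":-0.064,"hand":0.0},{"dz":-0.064,"hand":0.0},{"dz":-0.064,"hand":0.0},{"dz":-0.064,"hand":0.0},{"dz":-0.064,"hand":0.0}]}' 25
```

```text
schema error: expected keys dx, dy, dz, turn, hand
```

```bash
python3 -m creep '{"plan":[{"dx":0,"dy":0,"dz":-0.03,"turn":0,"hand":0.04},{"dx":0,"dy":0,"dz":-0.05,"turn":0,"hand":0.04},{"dx":0,"dy":0,"dz":-0.06,"turn":0,"hand":0.04},{"dx":0,"dy":0,"dz":-0.064,"turn":0,"hand":0.04},{"dx":0,"dy":0,"dz":-0.064,"turn":0,"hand":0.04},{"dx":0,"dy":0,"dz":-0.064,"turn":0,"hand":0},{"dx":0,"dy":0,"dz":-0.064,"turn":0,"hand":0},{"dx":0,"dy":0,"dz":-0.064,"turn":0,"hand":0},{"dx":0,"dy":0,"dz":-0.064,"turn":0,"hand":0},{"dx":0,"dy":0,"dz":-0.064,"turn":0,"hand":0},{"dx":0,"dy":0,"dz":-0.064,"turn":0,"hand":0},{"dx":0,"dy":0,"dz":-0.064,"turn":0,"hand":0}]}' 25
```

```text
time_s: 2.8
eef_pos: [0.4271, -0.1395, 0.0116]
eef_rot: [[0.896, 0.444, -0.0], [0.444, -0.896, -0.0], [-0.0, -0.0, -1.0]]
contact_force: [0.2, 0.5, -0.0]
gripper_width: -0.0004
grip_force: 0.0
```

The fingers closed on nothing, so I'll lift and look.

```bash
python3 -c "
from h import *
a=snapshot('side');b=snapshot('top');cv2.imwrite('pics/s1.png',a);cv2.imwrite('pics/t1.png',b)
p=proj('side',[.4275,-.139,.01]);q=proj('top',[.4275,-.139,.01]);print(p,q)
A=cv2.resize(a[150:250,270:400],None,fx=3,fy=4,interpolation=2);B=cv2.resize(b[200:300,270:400],None,fx=3,fy=4,interpolation=2)
cv2.imwrite('pics/c1.png',np.hstack([A,B]))"
```

```text
[325.5992806  190.56893139] [329.03905834 259.24286466]
```

View pics/c1.png

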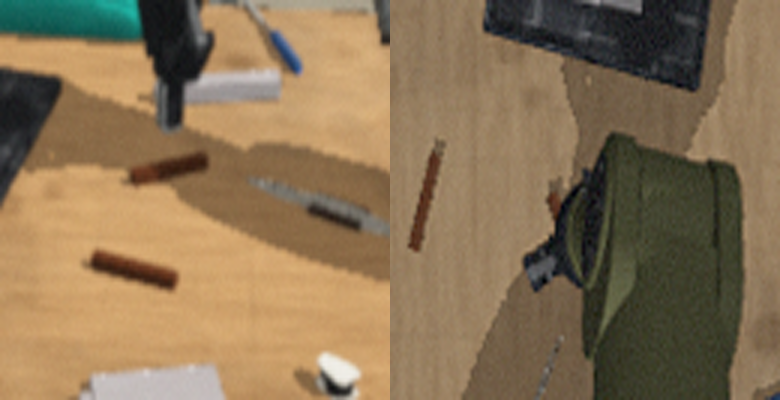

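The side crop shows the fingertips at full-frame (327,182), above and beyond the untouched stick at (327,191). Next I'll check where the readout's TCP projects.

```bash
python3 -c "
from h import *
a=cv2.imread('pics/s1.png');b=cv2.imread('pics/t1.png');s=sense();print(s['eef_pos'],s['time_s'])
e=s['eef_pos']
for z in(-.008,0,.02,.05,.1): print(z,proj('side',e+[0,0,z]).round(1),proj('top',e+[0,0,z]).round(1))
print('base',proj('top',[0,0,0]),proj('side',[0,0,0]))
cv2.imwrite('pics/c2.png',np.hstack([cv2.resize(a[0:260,220:420],None,fx=2,fy=2,interpolation=2),cv2.resize(b[150:410,200:400],None,fx=2,fy=2,interpolation=2)]))"
```

```text
[ 0.42716674 -0.13953204  0.01161448] 2.9
-0.008 [325.6 192.5] [328.9 259.4]
0 [325.7 190. ] [329.3 259.4]
0.02 [326.  183.6] [330.4 259.3]
0.05 [326.3 173.8] [332.1 259.2]
0.1 [327. 157.] [335.2 259.1]
base [281.41319825 408.10052999] [496.75835414 226.44963005]
```

View pics/c2.png

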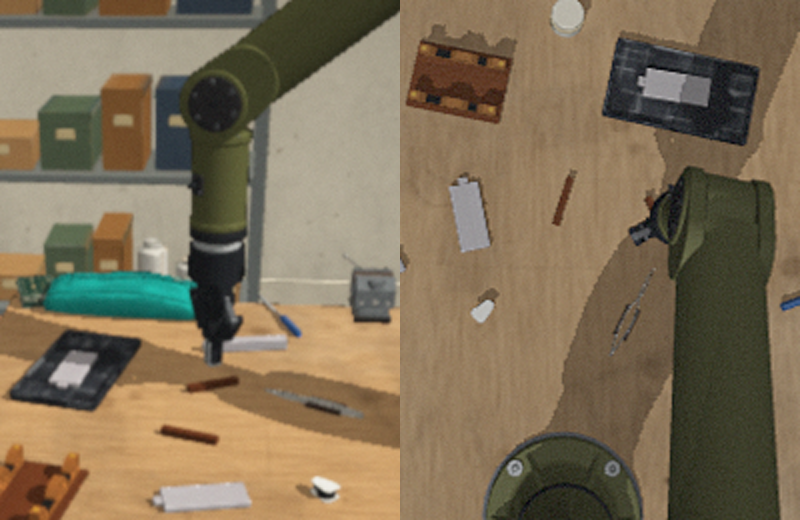

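The jaws are over the stick in plan, but the tip pixel puts them about 25 mm higher than the readout says. I'll open and creep down while watching the force.

```bash
python3 -m creep '{"plan":[{"dx":0,"dy":0,"dz":0,"turn":0,"hand":0.04},{"dx":0,"dy":0,"dz":0,"turn":0,"hand":0.04},{"dx":0,"dy":0,"dz":-0.004,"turn":0,"hand":0.04},{"dx":0,"dy":0,"dz":-0.008,"turn":0,"hand":0.04},{"dx":0,"dy":0,"dz":-0.012,"turn":0,"hand":0.04},{"dx":0,"dy":0,"dz":-0.012,"turn":0,"hand":0.04}]}' 25
python3 -c "
from h import *
a=snapshot('side');cv2.imwrite('pics/s2.png',a)
cv2.imwrite('pics/c3.png',cv2.resize(a[140:220,280:380],None,fx=6,fy=6,interpolation=2))"
```

```text
time_s: 3.5
eef_pos: [0.4265, -0.1393, -0.0011]
eef_rot: [[0.896, 0.444, -0.001], [0.444, -0.896, 0.001], [-0.001, -0.001, -1.0]]
contact_force: [-0.7, 0.1, -0.1]
gripper_width: 0.0396
grip_force: 0.0
```

View pics/c3.png

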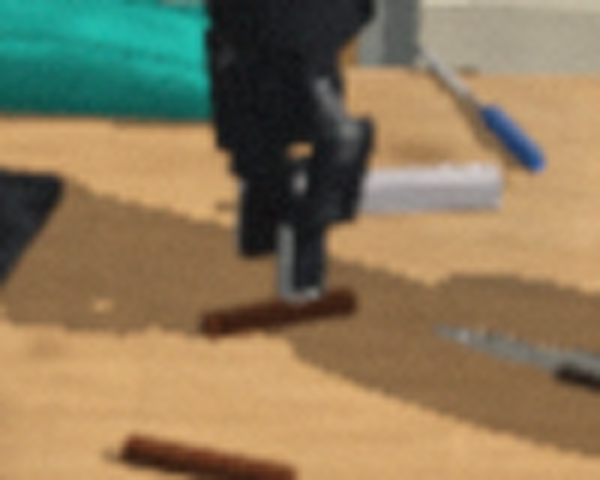

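The near fingertip is at full-frame (331,189) and the far one at (323,182), so tip height is about 24 mm and the jaws straddle the stick. The Z readout clearly has an offset, so I'll keep going down gently.

```bash
python3 -m creep '{"plan":[{"dx":0,"dy":0,"dz":-0.004,"turn":0,"hand":0.04},{"dx":0,"dy":0,"dz":-0.008,"turn":0,"hand":0.04},{"dx":0,"dy":0,"dz":-0.012,"turn":0,"hand":0.04},{"dx":0,"dy":0,"dz":-0.012,"turn":0,"hand":0.04}]}' 25
python3 -c "
from h import *
a=cv2.imread('pics/side0.png')
print(proj('side',[.251,-.599,.2046-.008]),proj('side',[.251,-.599,.2046+.025]))
h=cv2.imread('pics/s1.png')
for v in range(176,190): print(v,h[v,322:332].sum(1)//3)
for v in range(60,76): print(v,a[v,376:398:2].sum(1)//3)
"
```

```text
time_s: 3.95
eef_pos: [0.4266, -0.1393, -0.0131]
eef_rot: [[0.896, 0.444, -0.001], [0.444, -0.896, 0.001], [-0.001, -0.001, -1.0]]
contact_force: [-0.9, -0.2, -0.4]
gripper_width: 0.0403
grip_force: 0.0
[383.73996389  82.55149624] [384.624542    72.77226431]
176 [ 95  77  92  64  36  36  35  30  54 105]
177 [107  77  93  70  38  35  32  27  56 113]
178 [ 96  81  94  69  37  33  31  24  54 116]
179 [ 94  85  90  68  34  34  33  26  64 118]
180 [ 85  80  88  63  38  36  28  39  72 126]
181 [ 94  88  96  79  55  54  63  78  91 116]
182 [106 101 105 101  88  87  94 104 103 104]
183 [107 110 105 106 106 105 102 103 103 102]
184 [108 109 109 106 103 107 103 104 101 100]
185 [109 109 108 107 110 108 107 105 103 102]
186 [108 110 108 110 110 110 109 105 105 105]
187 [110 107 107 109 109 111 110 107 106 106]
188 [108 110 106 107 107 110 104 104  99  91]
189 [104 102  97  91  86  81  80  78  68  63]
60 [126  34  33  98 157 160 157  72  21  21  92]
61 [ 96  33  31 102 160 160 159  88  26  28  99]
62 [ 67  32  36 103 157 159 145  84  30  28 102]
63 [ 64  31  33  98 161 162 131  80  27  33 128]
64 [ 62  32  33 102 161 160 127  76  31  39 145]
65 [ 99  46  52 132 162 160 131  76  28  38 148]
66 [142 117 116 153 160 159 130  78  32  44 151]
67 [159 155 153 158 159 161 133  77  29  39 152]
68 [161 158 160 158 158 160 136  75  29  37 151]
69 [157 156 158 161 156 162 136  75  34  51 152]
70 [159 157 158 161 157 159 136  83  66 101 155]
71 [157 158 161 161 159 158 147  95 101 127 158]
72 [159 158 160 162 162 159 157 128 139 144 157]
73 [158 161 161 162 160 155 158 155 155 158 159]
74 [158 159 163 160 157 158 157 159 159 159 160]
75 [159 158 160 160 159 158 158 160 158 160 158]
```

The start picture shows the same constant offset, about 33 mm, so true tip height is the reading minus 8 plus 33 mm. I'll go down 9 mm more and grip.

```bash
python3 -m creep '{"plan":[{"dx":0,"dy":0,"dz":-0.003,"turn":0,"hand":0.04},{"dx":0,"dy":0,"dz":-0.006,"turn":0,"hand":0.04},{"dx":0,"dy":0,"dz":-0.009,"turn":0,"hand":0.04},{"dx":0,"dy":0,"dz":-0.009,"turn":0,"hand":0.0},{"dx":0,"dy":0,"dz":-0.009,"turn":0,"hand":0},{"dx":0,"dy":0,"dz":-0.009,"turn":0,"hand":0},{"dx":0,"dy":0,"dz":-0.009,"turn":0,"hand":0},{"dx":0,"dy":0,"dz":-0.009,"turn":0,"hand":0},{"dx":0,"dy":0,"dz":-0.009,"turn":0,"hand":0}]}' 25
```

```text
time_s: 4.85
eef_pos: [0.4272, -0.1395, -0.0213]
eef_rot: [[0.896, 0.444, 0.0], [0.444, -0.896, -0.0], [0.0, 0.0, -1.0]]
contact_force: [0.4, -0.4, -0.4]
gripper_width: 0.0107
grip_force: 26.9
```

```bash
python3 -m creep '{"plan":[{"dx":0,"dy":0,"dz":0.03,"turn":0,"hand":0},{"dx":0,"dy":0,"dz":0.07,"turn":0,"hand":0},{"dx":0.04,"dy":-0.01,"dz":0.08,"turn":-0.1,"hand":0},{"dx":0.08,"dy":-0.02,"dz":0.08,"turn":-0.22,"hand":0},{"dx":0.12,"dy":-0.035,"dz":0.08,"turn":-0.34,"hand":0},{"dx":0.16,"dy":-0.05,"dz":0.08,"turn":-0.46,"hand":0},{"dx":0.1965,"dy":-0.06,"dz":0.08,"turn":-0.58,"hand":0},{"dx":0.1965,"dy":-0.06,"dz":0.08,"turn":-0.611,"hand":0},{"dx":0.1965,"dy":-0.06,"dz":0.08,"turn":-0.611,"hand":0},{"dx":0.1965,"dy":-0.06,"dz":0.06,"turn":-0.611,"hand":0},{"dx":0.1965,"dy":-0.06,"dz":0.04,"turn":-0.611,"hand":0},{"dx":0.1965,"dy":-0.06,"dz":0.03,"turn":-0.611,"hand":0},{"dx":0.1965,"dy":-0.06,"dz":0.03,"turn":-0.611,"hand":0},{"dx":0.1965,"dy":-0.06,"dz":0.03,"turn":-0.611,"hand":0}]}' 25
python3 -c "
from h import *
a=snapshot('side');b=snapshot('top');cv2.imwrite('pics/s3.png',a);cv2.imwrite('pics/t3.png',b)
A=cv2.resize(a[150:220,210:310],None,fx=4,fy=6,interpolation=2);B=cv2.resize(b[160:230,290:390],None,fx=4,fy=6,interpolation=2)
cv2.imwrite('pics/c4.png',np.hstack([A,B]))
print(proj('side',[.6237,-.1993,.02]))"
```

```text
time_s: 6.25
eef_pos: [0.6235, -0.1995, 0.0094]
eef_rot: [[0.989, -0.15, 0.0], [-0.15, -0.989, -0.0], [0.0, 0.0, -1.0]]
contact_force: [1.2, -0.0, -0.0]
gripper_width: 0.0108
grip_force: 26.9
[259.54178966 175.61464966]
```

View pics/c4.png

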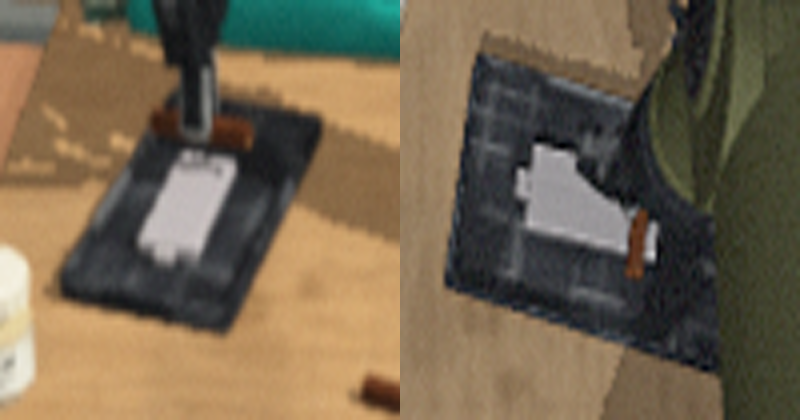

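The stick hangs crosswise over the right end of the ingot (top full-frame (349,200)). Now lowering and releasing.

```bash
python3 -m creep '{"plan":[{"dx":0,"dy":0,"dz":-0.008,"turn":0,"hand":0},{"dx":0,"dy":0,"dz":-0.014,"turn":0,"hand":0},{"dx":0,"dy":0,"dz":-0.0175,"turn":0,"hand":0},{"dx":0,"dy":0,"dz":-0.0175,"turn":0,"hand":0},{"dx":0,"dy":0,"dz":-0.0175,"turn":0,"hand":0.03},{"dx":0,"dy":0,"dz":-0.0175,"turn":0,"hand":0.03},{"dx":0,"dy":0,"dz":-0.0175,"turn":0,"hand":0.03},{"dx":0,"dy":0,"dz":-0.0175,"turn":0,"hand":0.03},{"dx":0,"dy":0,"dz":0,"turn":0,"hand":0.03},{"dx":0,"dy":0,"dz":0.03,"turn":0,"hand":0.03},{"dx":0,"dy":0,"dz":0.07,"turn":0,"hand":0.03},{"dx":0,"dy":0,"dz":0.07,"turn":0,"hand":0.03}]}' 25
```

```text
time_s: 7.55
eef_pos: [0.6285, -0.2004, 0.0868]
eef_rot: [[0.989, -0.151, 0.012], [-0.151, -0.989, -0.004], [0.012, 0.002, -1.0]]
contact_force: [0.9, -0.1, -0.2]
gripper_width: 0.0298
grip_force: 0.0
```

```bash
python3 -m creep '{"plan":[{"dx":-0.03,"dy":0.035,"dz":0,"turn":-0.05,"hand":0.04},{"dx":-0.06,"dy":0.07,"dz":0,"turn":-0.1,"hand":0.04},{"dx":-0.09,"dy":0.105,"dz":0,"turn":-0.143,"hand":0.04},{"dx":-0.12,"dy":0.14,"dz":0,"turn":-0.143,"hand":0.04},{"dx":-0.15,"dy":0.18,"dz":0,"turn":-0.143,"hand":0.04},{"dx":-0.17,"dy":0.204,"dz":0,"turn":-0.143,"hand":0.04},{"dx":-0.17,"dy":0.204,"dz":-0.03,"turn":-0.143,"hand":0.04},{"dx":-0.17,"dy":0.204,"dz":-0.06,"turn":-0.143,"hand":0.04},{"dx":-0.17,"dy":0.204,"dz":-0.08,"turn":-0.143,"hand":0.04},{"dx":-0.17,"dy":0.204,"dz":-0.095,"turn":-0.143,"hand":0.04},{"dx":-0.17,"dy":0.204,"dz":-0.1,"turn":-0.143,"hand":0.04},{"dx":-0.17,"dy":0.204,"dz":-0.1,"turn":-0.143,"hand":0.04},{"dx":-0.17,"dy":0.204,"dz":-0.1,"turn":-0.143,"hand":0},{"dx":-0.17,"dy":0.204,"dz":-0.1,"turn":-0.143,"hand":0},{"dx":-0.17,"dy":0.204,"dz":-0.1,"turn":-0.143,"hand":0},{"dx":-0.17,"dy":0.204,"dz":-0.1,"turn":-0.143,"hand":0},{"dx":-0.17,"dy":0.204,"dz":-0.1,"turn":-0.143,"hand":0},{"dx":-0.17,"dy":0.204,"dz":-0.1,"turn":-0.143,"hand":0}]}' 25
python3 -c "
from h import *
b=snapshot('top');cv2.imwrite('pics/t4.png',b)
W=(0,110,0),(179,255,125)
print(blob('top',b,(325,180,365,222),.022,*W))
print(blob('top',b,(310,175,365,212),.012,(0,0,120),(179,50,255)))
"
```

```text
time_s: 9.35
eef_pos: [0.4548, 0.0044, -0.0202]
eef_rot: [[0.957, -0.29, 0.002], [-0.29, -0.957, -0.001], [0.002, -0.0, -1.0]]
contact_force: [-0.7, -0.6, 6.9]
gripper_width: 0.0109
grip_force: 26.6
[ 622.7 -197.4   77.5   13.8   -9.   622.5 -197. ]
[ 631.1 -150.7   85.    44.4   81.1  630.6 -153.5]
```

Stick_b measures 30 mm from the ingot centre, yaw right. Now carrying stick_a.

```bash
python3 -m creep '{"plan":[{"dx":0,"dy":0,"dz":0.03,"turn":0,"hand":0},{"dx":0,"dy":0,"dz":0.07,"turn":0,"hand":0},{"dx":0.036,"dy":-0.028,"dz":0.08,"turn":0.04,"hand":0},{"dx":0.072,"dy":-0.056,"dz":0.08,"turn":0.08,"hand":0},{"dx":0.108,"dy":-0.084,"dz":0.08,"turn":0.12,"hand":0},{"dx":0.144,"dy":-0.112,"dz":0.08,"turn":0.143,"hand":0},{"dx":0.18,"dy":-0.141,"dz":0.08,"turn":0.143,"hand":0},{"dx":0.18,"dy":-0.141,"dz":0.08,"turn":0.143,"hand":0},{"dx":0.18,"dy":-0.141,"dz":0.06,"turn":0.143,"hand":0},{"dx":0.18,"dy":-0.141,"dz":0.04,"turn":0.143,"hand":0},{"dx":0.18,"dy":-0.141,"dz":0.028,"turn":0.143,"hand":0},{"dx":0.18,"dy":-0.141,"dz":0.02,"turn":0.143,"hand":0},{"dx":0.18,"dy":-0.141,"dz":0.013,"turn":0.143,"hand":0},{"dx":0.18,"dy":-0.141,"dz":0.013,"turn":0.143,"hand":0},{"dx":0.18,"dy":-0.141,"dz":0.013,"turn":0.143,"hand":0},{"dx":0.18,"dy":-0.141,"dz":0.013,"turn":0.143,"hand":0.03},{"dx":0.18,"dy":-0.141,"dz":0.013,"turn":0.143,"hand":0.03},{"dx":0.18,"dy":-0.141,"dz":0.013,"turn":0.143,"hand":0.03},{"dx":0.18,"dy":-0.141,"dz":0.013,"turn":0.143,"hand":0.03}]}' 25
```

```text
time_s: 11.3
eef_pos: [0.6337, -0.1366, -0.0082]
eef_rot: [[0.989, -0.151, 0.0], [-0.151, -0.989, -0.0], [0.0, 0.0, -1.0]]
contact_force: [0.6, 0.3, -0.1]
gripper_width: 0.0298
grip_force: 0.0
```

```bash
python3 -m creep '{"plan":[{"dx":0,"dy":0,"dz":0.02,"turn":0,"hand":0.03},{"dx":0,"dy":0,"dz":0.06,"turn":0,"hand":0.03},{"dx":0,"dy":0,"dz":0.09,"turn":0,"hand":0.03},{"dx":-0.03,"dy":0.04,"dz":0.09,"turn":0.1,"hand":0.065},{"dx":-0.06,"dy":0.08,"dz":0.09,"turn":0.2,"hand":0.065},{"dx":-0.09,"dy":0.12,"dz":0.09,"turn":0.3,"hand":0.065},{"dx":-0.12,"dy":0.16,"dz":0.09,"turn":0.367,"hand":0.065},{"dx":-0.15,"dy":0.2,"dz":0.09,"turn":0.367,"hand":0.065},{"dx":-0.18,"dy":0.245,"dz":0.09,"turn":0.367,"hand":0.065},{"dx":-0.2055,"dy":0.2814,"dz":0.09,"turn":0.367,"hand":0.065},{"dx":-0.2055,"dy":0.2814,"dz":0.05,"turn":0.367,"hand":0.065},{"dx":-0.2055,"dy":0.2814,"dz":0.02,"turn":0.367,"hand":0.065},{"dx":-0.2055,"dy":0.2814,"dz":0.005,"turn":0.367,"hand":0.065},{"dx":-0.2055,"dy":0.2814,"dz":-0.003,"turn":0.367,"hand":0.065},{"dx":-0.2055,"dy":0.2814,"dz":-0.008,"turn":0.367,"hand":0.065},{"dx":-0.2055,"dy":0.2814,"dz":-0.008,"turn":0.367,"hand":0.065}]}' 40
python3 -c "
from h import *
b=snapshot('top');cv2.imwrite('pics/t5.png',b);a=snapshot('side');cv2.imwrite('pics/s5.png',a)
W=(0,110,0),(179,255,125)
print(blob('top',b,(333,180,365,222),.022,*W));print(blob('top',b,(310,170,336,222),.022,*W))
A=cv2.resize(a[190:270,260:360],None,fx=4,fy=5,interpolation=2);B=cv2.resize(b[160:240,290:390],None,fx=4,fy=5,interpolation=2)
cv2.imwrite('pics/c5.png',np.hstack([A,B]))"
```

```text
time_s: 12.9
eef_pos: [0.4283, 0.1449, -0.0163]
eef_rot: [[0.977, 0.214, -0.0], [0.214, -0.977, 0.0], [-0.0, -0.0, -1.0]]
contact_force: [0.3, 0.5, -0.2]
gripper_width: 0.0648
grip_force: 0.0
[ 622.6 -197.5   77.6   14.    -8.7  623.1 -197.1]
[ 632.7 -135.3   77.8   14.5   -7.8  633.3 -134.6]
```

View pics/c5.png

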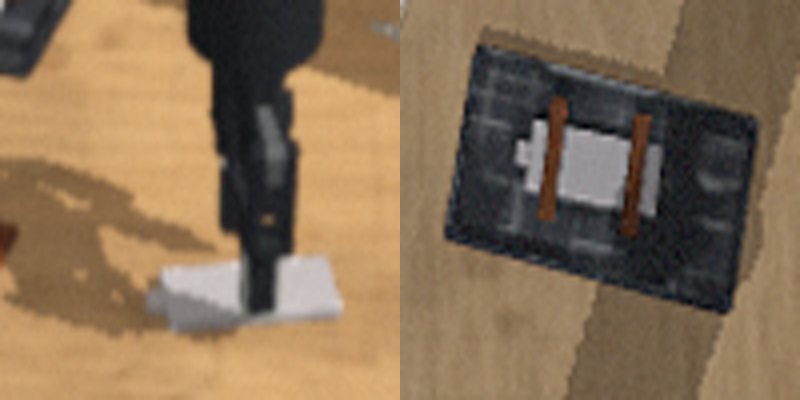

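Both sticks lie crosswise, one at each end of the tray ingot, at top full-frame (329,200) and (349,204). The jaws straddle the loose ingot's middle. I'll go lower and grip it.

```bash
python3 -m creep '{"plan":[{"dx":0,"dy":0,"dz":-0.003,"turn":0,"hand":0.065},{"dx":0,"dy":0,"dz":-0.006,"turn":0,"hand":0.065},{"dx":0,"dy":0,"dz":-0.008,"turn":0,"hand":0.065},{"dx":0,"dy":0,"dz":-0.008,"turn":0,"hand":0.035},{"dx":0,"dy":0,"dz":-0.008,"turn":0,"hand":0.035},{"dx":0,"dy":0,"dz":-0.008,"turn":0,"hand":0.035},{"dx":0,"dy":0,"dz":-0.008,"turn":0,"hand":0.035},{"dx":0,"dy":0,"dz":-0.008,"turn":0,"hand":0.035}]}' 50
```

```text
time_s: 13.8
eef_pos: [0.4282, 0.1447, -0.024]
eef_rot: [[0.977, 0.214, -0.0], [0.214, -0.977, -0.001], [-0.0, 0.001, -1.0]]
contact_force: [-2.1, -0.7, 5.8]
gripper_width: 0.0422
grip_force: 50.5
```

```bash
python3 -m creep '{"plan":[{"dx":0,"dy":0,"dz":0.02,"turn":0,"hand":0.035},{"dx":0,"dy":0,"dz":0.05,"turn":0,"hand":0.035},{"dx":0.01,"dy":-0.015,"dz":0.085,"turn":0.12,"hand":0.035},{"dx":0.03,"dy":-0.045,"dz":0.085,"turn":0.24,"hand":0.035},{"dx":0.05,"dy":-0.078,"dz":0.085,"turn":0.36,"hand":0.035},{"dx":0.075,"dy":-0.115,"dz":0.085,"turn":0.48,"hand":0.035},{"dx":0.1,"dy":-0.155,"dz":0.085,"turn":0.6,"hand":0.035},{"dx":0.125,"dy":-0.195,"dz":0.085,"turn":0.72,"hand":0.035},{"dx":0.15,"dy":-0.235,"dz":0.085,"turn":0.84,"hand":0.035},{"dx":0.17,"dy":-0.265,"dz":0.085,"turn":0.96,"hand":0.035},{"dx":0.19,"dy":-0.295,"dz":0.085,"turn":1.08,"hand":0.035},{"dx":0.2003,"dy":-0.3129,"dz":0.085,"turn":1.204,"hand":0.035},{"dx":0.2003,"dy":-0.3129,"dz":0.085,"turn":1.204,"hand":0.035},{"dx":0.2003,"dy":-0.3129,"dz":0.07,"turn":1.204,"hand":0.035},{"dx":0.2003,"dy":-0.3129,"dz":0.055,"turn":1.204,"hand":0.035},{"dx":0.2003,"dy":-0.3129,"dz":0.045,"turn":1.204,"hand":0.035},{"dx":0.2003,"dy":-0.3129,"dz":0.045,"turn":1.204,"hand":0.035},{"dx":0.2003,"dy":-0.3129,"dz":0.045,"turn":1.204,"hand":0.035}]}' 50
python3 -c "
from h import *
b=snapshot('top');cv2.imwrite('pics/t6.png',b);a=snapshot('side');cv2.imwrite('pics/s6.png',a)
A=cv2.resize(a[140:220,220:320],None,fx=4,fy=5,interpolation=2);B=cv2.resize(b[160:240,290:390],None,fx=4,fy=5,interpolation=2)
cv2.imwrite('pics/c6.png',np.hstack([A,B]))"
```

```text
time_s: 15.6
eef_pos: [0.6281, -0.1673, 0.0202]
eef_rot: [[0.15, 0.989, -0.001], [0.989, -0.15, 0.0], [0.0, -0.001, -1.0]]
contact_force: [0.7, 0.1, -3.2]
gripper_width: 0.0417
grip_force: 52.4
```

View pics/c6.png

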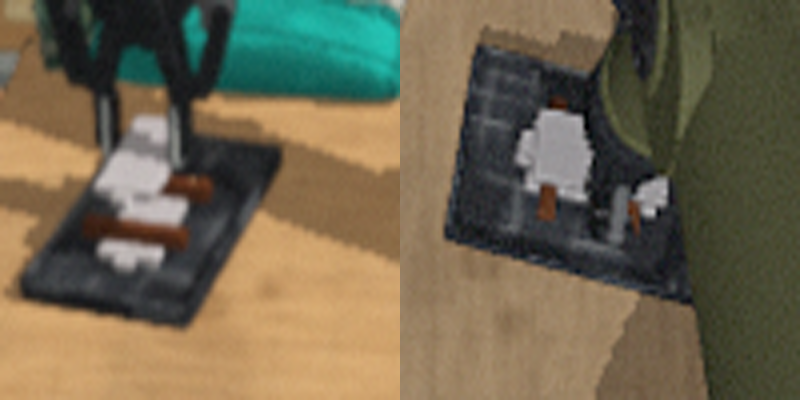

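The loose ingot is held level, about 23 mm above the sticks and lined up with the lower ingot. Now lowering and releasing.

```bash
python3 -m creep '{"plan":[{"dx":0,"dy":0,"dz":-0.008,"turn":0,"hand":0.035},{"dx":0,"dy":0,"dz":-0.014,"turn":0,"hand":0.035},{"dx":0,"dy":0,"dz":-0.019,"turn":0,"hand":0.035},{"dx":0,"dy":0,"dz":-0.022,"turn":0,"hand":0.035},{"dx":0,"dy":0,"dz":-0.022,"turn":0,"hand":0.035},{"dx":0,"dy":0,"dz":-0.022,"turn":0,"hand":0.06},{"dx":0,"dy":0,"dz":-0.022,"turn":0,"hand":0.06},{"dx":0,"dy":0,"dz":-0.022,"turn":0,"hand":0.06},{"dx":0,"dy":0,"dz":-0.022,"turn":0,"hand":0.06},{"dx":0,"dy":0,"dz":-0.005,"turn":0,"hand":0.06},{"dx":0,"dy":0,"dz":0.03,"turn":0,"hand":0.06},{"dx":0,"dy":0,"dz":0.07,"turn":0,"hand":0.06},{"dx":0,"dy":0,"dz":0.07,"turn":0,"hand":0.06}]}' 50
```

```text
time_s: 17.0
eef_pos: [0.6333, -0.1683, 0.0987]
eef_rot: [[0.15, 0.989, 0.012], [0.989, -0.15, -0.003], [-0.002, 0.012, -1.0]]
contact_force: [0.8, 0.0, 0.7]
gripper_width: 0.0601
grip_force: 0.0
```

```bash
python3 -m creep '{"plan":[{"dx":-0.02,"dy":-0.008,"dz":0,"turn":-0.13,"hand":0.045},{"dx":-0.045,"dy":-0.018,"dz":0,"turn":-0.26,"hand":0.045},{"dx":-0.07,"dy":-0.03,"dz":0,"turn":-0.39,"hand":0.045},{"dx":-0.1,"dy":-0.042,"dz":0,"turn":-0.52,"hand":0.045},{"dx":-0.13,"dy":-0.055,"dz":0,"turn":-0.65,"hand":0.045},{"dx":-0.16,"dy":-0.067,"dz":0,"turn":-0.78,"hand":0.045},{"dx":-0.19,"dy":-0.08,"dz":0,"turn":-0.91,"hand":0.045},{"dx":-0.22,"dy":-0.092,"dz":0,"turn":-1.04,"hand":0.045},{"dx":-0.2493,"dy":-0.104,"dz":0,"turn":-1.17,"hand":0.045},{"dx":-0.2493,"dy":-0.104,"dz":0,"turn":-1.23,"hand":0.045},{"dx":-0.2493,"dy":-0.104,"dz":-0.03,"turn":-1.23,"hand":0.045},{"dx":-0.2493,"dy":-0.104,"dz":-0.06,"turn":-1.23,"hand":0.045},{"dx":-0.2493,"dy":-0.104,"dz":-0.07,"turn":-1.23,"hand":0.045},{"dx":-0.2493,"dy":-0.104,"dz":-0.07,"turn":-1.23,"hand":0.045}]}' 50
python3 -c "
from h import *
b=snapshot('top');cv2.imwrite('pics/t7.png',b);a=snapshot('side');cv2.imwrite('pics/s7.png',a)
S=(0,0,120),(179,50,255)
print(blob('top',b,(310,170,365,222),.030,*S))
A=cv2.resize(a[120:220,240:380],None,fx=3,fy=4,interpolation=2);B=cv2.resize(b[160:260,290:390],None,fx=3,fy=4,interpolation=2)
cv2.imwrite('pics/c7.png',np.hstack([A,B]))"
```

```text
time_s: 18.4
eef_pos: [0.3784, -0.2711, 0.0199]
eef_rot: [[0.982, 0.189, -0.002], [0.189, -0.982, 0.002], [-0.002, -0.002, -1.0]]
contact_force: [-0.2, -0.2, 0.1]
gripper_width: 0.0451
grip_force: 0.0
[ 627.7 -161.7  111.2   47.8   81.2  627.7 -164.4]
```

View pics/c7.png

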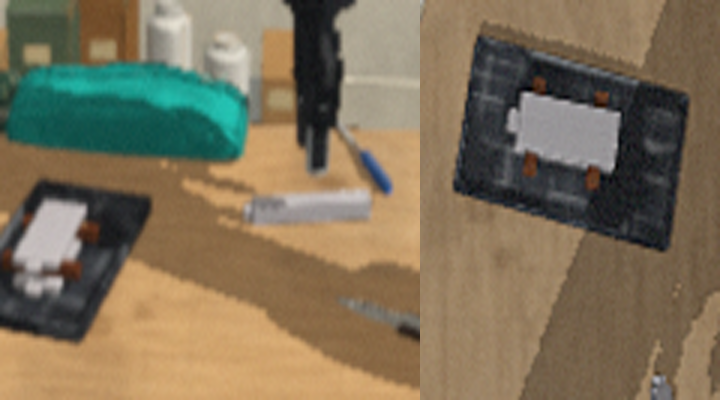

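The stack is right: four stick ends show and the ingot sits squarely on top (about 1 mm off). The jaws are above the thick bar, so I'll go down and grip.

```bash
python3 -m creep '{"plan":[{"dx":0,"dy":0,"dz":-0.012,"turn":0,"hand":0.045},{"dx":0,"dy":0,"dz":-0.022,"turn":0,"hand":0.045},{"dx":0,"dy":0,"dz":-0.032,"turn":0,"hand":0.045},{"dx":0,"dy":0,"dz":-0.039,"turn":0,"hand":0.045},{"dx":0,"dy":0,"dz":-0.039,"turn":0,"hand":0.045},{"dx":0,"dy":0,"dz":-0.039,"turn":0,"hand":0.005},{"dx":0,"dy":0,"dz":-0.039,"turn":0,"hand":0.005},{"dx":0,"dy":0,"dz":-0.039,"turn":0,"hand":0.005},{"dx":0,"dy":0,"dz":-0.039,"turn":0,"hand":0.005},{"dx":0,"dy":0,"dz":-0.039,"turn":0,"hand":0.005},{"dx":0,"dy":0,"dz":-0.039,"turn":0,"hand":0.005},{"dx":0,"dy":0,"dz":-0.039,"turn":0,"hand":0.005}]}' 60
```

```text
time_s: 19.7
eef_pos: [0.3796, -0.2724, -0.0178]
eef_rot: [[0.982, 0.189, 0.001], [0.189, -0.982, -0.001], [0.001, 0.001, -1.0]]
contact_force: [-0.8, -0.7, 5.2]
gripper_width: 0.0165
grip_force: 59.9
```

```bash
python3 -m creep '{"plan":[{"dx":0,"dy":0,"dz":0.02,"turn":0,"hand":0.005},{"dx":0,"dy":0,"dz":0.06,"turn":0,"hand":0.005},{"dx":0.01,"dy":0.018,"dz":0.1,"turn":0,"hand":0.005},{"dx":0.03,"dy":0.05,"dz":0.1,"turn":-0.05,"hand":0.005},{"dx":0.05,"dy":0.085,"dz":0.1,"turn":-0.1,"hand":0.005},{"dx":0.07,"dy":0.122,"dz":0.1,"turn":-0.15,"hand":0.005},{"dx":0.09,"dy":0.16,"dz":0.1,"turn":-0.2,"hand":0.005},{"dx":0.11,"dy":0.197,"dz":0.1,"turn":-0.25,"hand":0.005},{"dx":0.13,"dy":0.235,"dz":0.1,"turn":-0.3,"hand":0.005},{"dx":0.15,"dy":0.27,"dz":0.1,"turn":-0.35,"hand":0.005},{"dx":0.17,"dy":0.307,"dz":0.1,"turn":-0.372,"hand":0.005},{"dx":0.19,"dy":0.345,"dz":0.1,"turn":-0.372,"hand":0.005},{"dx":0.21,"dy":0.38,"dz":0.1,"turn":-0.372,"hand":0.005},{"dx":0.23,"dy":0.415,"dz":0.1,"turn":-0.372,"hand":0.005},{"dx":0.245,"dy":0.44,"dz":0.1,"turn":-0.372,"hand":0.005},{"dx":0.2605,"dy":0.4663,"dz":0.1,"turn":-0.372,"hand":0.005},{"dx":0.2605,"dy":0.4663,"dz":0.1,"turn":-0.372,"hand":0.005},{"dx":0.2605,"dy":0.4663,"dz":0.08,"turn":-0.372,"hand":0.005},{"dx":0.2605,"dy":0.4663,"dz":0.06,"turn":-0.372,"hand":0.005},{"dx":0.2605,"dy":0.4663,"dz":0.06,"turn":-0.372,"hand":0.005}]}' 60
python3 -c "
from h import *
b=snapshot('top');cv2.imwrite('pics/t8.png',b);a=snapshot('side');cv2.imwrite('pics/s8.png',a)
ex=np.array([np.cos(-.183),np.sin(-.183)]);c=np.array([.6395,.1948])
for k in(-60,0,60,68): p=c+ex*k/1000; print(k,proj('side',[*p,.059])-[170,180],proj('side',[*p,.041])-[170,180])
A=cv2.resize(a[180:290,170:290],None,fx=4,fy=4,interpolation=2);B=cv2.resize(b[160:220,200:260],None,fx=5,fy=440/60,interpolation=2)
cv2.imwrite('pics/c8.png',np.hstack([A,B]))"
```

```text
time_s: 21.7
eef_pos: [0.6359, 0.192, 0.0366]
eef_rot: [[0.983, -0.181, -0.009], [-0.181, -0.983, -0.003], [-0.008, 0.005, -1.0]]
contact_force: [-0.5, -1.2, -4.6]
gripper_width: 0.0163
grip_force: 59.8
-60 [81.14991281 59.05363507] [81.47513403 65.9541331 ]
0 [55.66922566 55.05230436] [56.19109942 61.88525055]
60 [30.91619535 51.16524042] [31.62348169 57.93165878]
68 [27.66909831 50.65533623] [28.40029569 57.41296129]
```

View pics/c8.png

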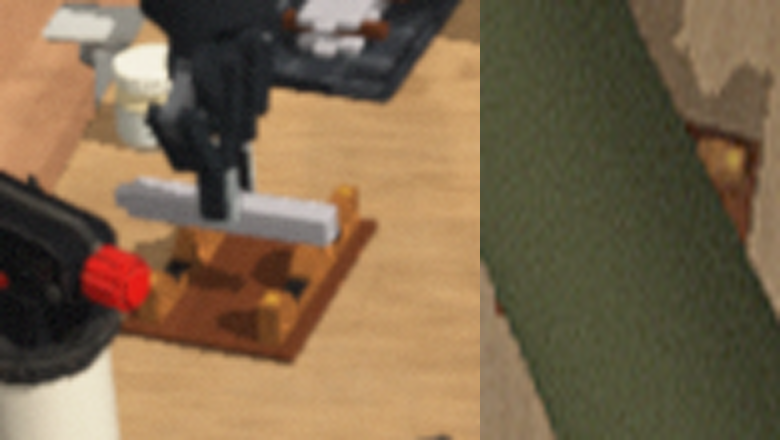

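The thick bar hangs over the rack, in line with the near black notch floors at side full-frame (215,247) and (242,252). Those are the +y, wide pair. Now lowering slowly.

```bash
python3 -m creep '{"plan":[{"dx":0.002,"dy":0,"dz":0,"turn":0,"hand":0.005},{"dx":0.002,"dy":0,"dz":0,"turn":0,"hand":0.005},{"dx":0.002,"dy":0,"dz":-0.006,"turn":0,"hand":0.005},{"dx":0.002,"dy":0,"dz":-0.012,"turn":0,"hand":0.005},{"dx":0.002,"dy":0,"dz":-0.018,"turn":0,"hand":0.005},{"dx":0.002,"dy":0,"dz":-0.024,"turn":0,"hand":0.005},{"dx":0.002,"dy":0,"dz":-0.03,"turn":0,"hand":0.005},{"dx":0.002,"dy":0,"dz":-0.034,"turn":0,"hand":0.005},{"dx":0.002,"dy":0,"dz":-0.034,"turn":0,"hand":0.005},{"dx":0.002,"dy":0,"dz":-0.034,"turn":0,"hand":0.005}]}' 60
python3 -c "
from h import *
a=snapshot('side');cv2.imwrite('pics/s9.png',a)
ex=np.array([np.cos(-.183),np.sin(-.183)]);c=np.array([.6395,.1948])
for k in(-60,68): p=c+ex*k/1000; print(k,proj('side',[*p,.044])-[170,180],proj('side',[*p,.026])-[170,180])
cv2.imwrite('pics/c9.png',cv2.resize(a[180:290,170:290],None,fx=5,fy=5,interpolation=2))"
```

```text
time_s: 22.8
eef_pos: [0.6417, 0.1944, 0.0076]
eef_rot: [[0.983, -0.181, -0.0], [-0.181, -0.983, 0.0], [-0.0, -0.0, -1.0]]
contact_force: [-0.8, 0.3, -4.0]
gripper_width: 0.0159
grip_force: 59.9
-60 [81.42129307 64.81174325] [81.74219509 71.62059731]
68 [28.27922003 56.29399675] [29.0009978 62.964567 ]
```

View pics/c9.png

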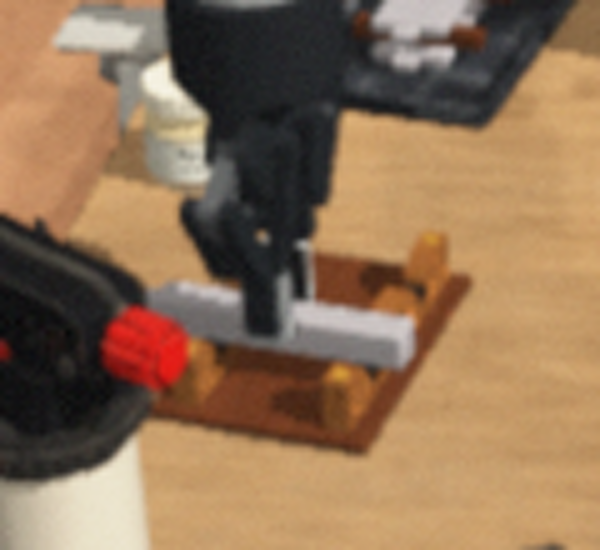

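The bar is between the posts of the wide notches, its near end at crop (412,345). Now the last 6 mm, then release and lift.

```bash
python3 -m creep '{"plan":[{"dx":0,"dy":0,"dz":-0.003,"turn":0,"hand":0.005},{"dx":0,"dy":0,"dz":-0.0055,"turn":0,"hand":0.005},{"dx":0,"dy":0,"dz":-0.0055,"turn":0,"hand":0.005},{"dx":0,"dy":0,"dz":-0.0055,"turn":0,"hand":0.032},{"dx":0,"dy":0,"dz":-0.0055,"turn":0,"hand":0.032},{"dx":0,"dy":0,"dz":-0.0055,"turn":0,"hand":0.032},{"dx":0,"dy":0,"dz":-0.0055,"turn":0,"hand":0.032},{"dx":0,"dy":0,"dz":0.01,"turn":0,"hand":0.032},{"dx":0,"dy":0,"dz":0.04,"turn":0,"hand":0.032},{"dx":0,"dy":0,"dz":0.08,"turn":0,"hand":0.032},{"dx":0,"dy":0,"dz":0.08,"turn":0,"hand":0.032}]}' 60
```

```text
time_s: 23.95
eef_pos: [0.6457, 0.1966, 0.0955]
eef_rot: [[0.983, -0.181, 0.011], [-0.181, -0.983, 0.003], [0.01, -0.005, -1.0]]
contact_force: [0.7, 0.3, 0.5]
gripper_width: 0.0321
grip_force: 0.0
```

```bash
python3 -m creep '{"plan":[{"dx":-0.03,"dy":0.008,"dz":0,"turn":0.1,"hand":0.035},{"dx":-0.065,"dy":0.018,"dz":0,"turn":0.2,"hand":0.035},{"dx":-0.1,"dy":0.028,"dz":0,"turn":0.3,"hand":0.035},{"dx":-0.135,"dy":0.038,"dz":0,"turn":0.4,"hand":0.035},{"dx":-0.17,"dy":0.048,"dz":0,"turn":0.5,"hand":0.035},{"dx":-0.21,"dy":0.058,"dz":0,"turn":0.6,"hand":0.035},{"dx":-0.2511,"dy":0.0704,"dz":0,"turn":0.686,"hand":0.035},{"dx":-0.2511,"dy":0.0704,"dz":-0.03,"turn":0.686,"hand":0.035},{"dx":-0.2511,"dy":0.0704,"dz":-0.06,"turn":0.686,"hand":0.035},{"dx":-0.2511,"dy":0.0704,"dz":-0.085,"turn":0.686,"hand":0.035},{"dx":-0.2511,"dy":0.0704,"dz":-0.1,"turn":0.686,"hand":0.035},{"dx":-0.2511,"dy":0.0704,"dz":-0.108,"turn":0.686,"hand":0.035},{"dx":-0.2511,"dy":0.0704,"dz":-0.108,"turn":0.686,"hand":0.035},{"dx":-0.2511,"dy":0.0704,"dz":-0.108,"turn":0.686,"hand":0},{"dx":-0.2511,"dy":0.0704,"dz":-0.108,"turn":0.686,"hand":0},{"dx":-0.2511,"dy":0.0704,"dz":-0.108,"turn":0.686,"hand":0},{"dx":-0.2511,"dy":0.0704,"dz":-0.108,"turn":0.686,"hand":0},{"dx":-0.2511,"dy":0.0704,"dz":-0.108,"turn":0.686,"hand":0},{"dx":-0.2511,"dy":0.0704,"dz":-0.108,"turn":0.686,"hand":0}]}' 40
python3 -c "
from h import *
b=snapshot('top');cv2.imwrite('pics/t10.png',b);a=snapshot('side');cv2.imwrite('pics/s10.png',a)
S=(0,0,110),(179,50,255)
print(blob('top',b,(200,160,262,218),.038,*S))
W=(0,110,0),(179,255,125);K=(0,0,0),(179,255,60)
for bx in((236,174,248,186),(230,198,243,209)): print(blob('top',b,bx,.02,*K))
B=cv2.resize(b[155:225,195:265],None,fx=6,fy=6,interpolation=2)
cv2.imwrite('pics/c10.png',B)"
```

```text
time_s: 25.85
eef_pos: [0.3916, 0.2653, -0.0192]
eef_rot: [[0.876, 0.483, 0.002], [0.483, -0.876, 0.0], [0.002, 0.001, -1.0]]
contact_force: [-1.1, -0.5, 6.2]
gripper_width: 0.0082
grip_force: 39.5
[645.8 195.2 126.2  18.3 -10.  645.7 194.6]
[664.4 128.6  20.1  16.2 -19.  663.5 130.2]
[593.4 143.5  13.5  13.4 -12.1 593.2 143.7]
```

View pics/c10.png

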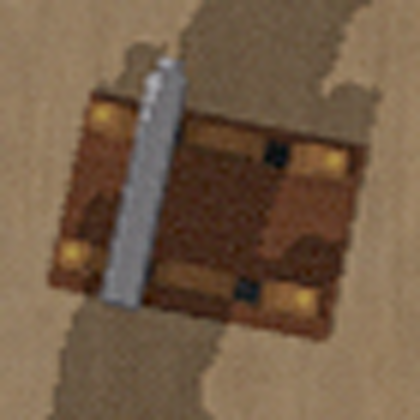

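The thick bar lies in the wide notches across both rails, about 2 mm off centre, and the narrow notches show at crop (277,153) and (247,290). Now carrying the thin bar.

```bash
python3 -m creep '{"plan":[{"dx":0,"dy":0,"dz":0.03,"turn":0,"hand":0},{"dx":0,"dy":0,"dz":0.07,"turn":0,"hand":0},{"dx":0.01,"dy":-0.006,"dz":0.1,"turn":-0.06,"hand":0},{"dx":0.04,"dy":-0.022,"dz":0.1,"turn":-0.16,"hand":0},{"dx":0.07,"dy":-0.038,"dz":0.1,"turn":-0.26,"hand":0},{"dx":0.1,"dy":-0.054,"dz":0.1,"turn":-0.36,"hand":0},{"dx":0.13,"dy":-0.07,"dz":0.1,"turn":-0.46,"hand":0},{"dx":0.16,"dy":-0.087,"dz":0.1,"turn":-0.56,"hand":0},{"dx":0.19,"dy":-0.103,"dz":0.1,"turn":-0.66,"hand":0},{"dx":0.22,"dy":-0.119,"dz":0.1,"turn":-0.686,"hand":0},{"dx":0.2384,"dy":-0.1294,"dz":0.1,"turn":-0.686,"hand":0},{"dx":0.2384,"dy":-0.1294,"dz":0.1,"turn":-0.686,"hand":0},{"dx":0.2384,"dy":-0.1294,"dz":0.08,"turn":-0.686,"hand":0},{"dx":0.2384,"dy":-0.1294,"dz":0.06,"turn":-0.686,"hand":0},{"dx":0.2384,"dy":-0.1294,"dz":0.045,"turn":-0.686,"hand":0},{"dx":0.2384,"dy":-0.1294,"dz":0.037,"turn":-0.686,"hand":0},{"dx":0.2384,"dy":-0.1294,"dz":0.03,"turn":-0.686,"hand":0},{"dx":0.2384,"dy":-0.1294,"dz":0.025,"turn":-0.686,"hand":0},{"dx":0.2384,"dy":-0.1294,"dz":0.025,"turn":-0.686,"hand":0}]}' 40
python3 -c "
from h import *
a=snapshot('side');cv2.imwrite('pics/s11.png',a)
cv2.imwrite('pics/c11.png',cv2.resize(a[180:290,170:290],None,fx=5,fy=5,interpolation=2))"
```

```text
time_s: 27.85
eef_pos: [0.6288, 0.1353, 0.0044]
eef_rot: [[0.983, -0.181, -0.001], [-0.181, -0.983, -0.0], [-0.0, 0.0, -1.0]]
contact_force: [-0.0, 0.2, -0.8]
gripper_width: 0.0076
grip_force: 39.3
```

View pics/c11.png

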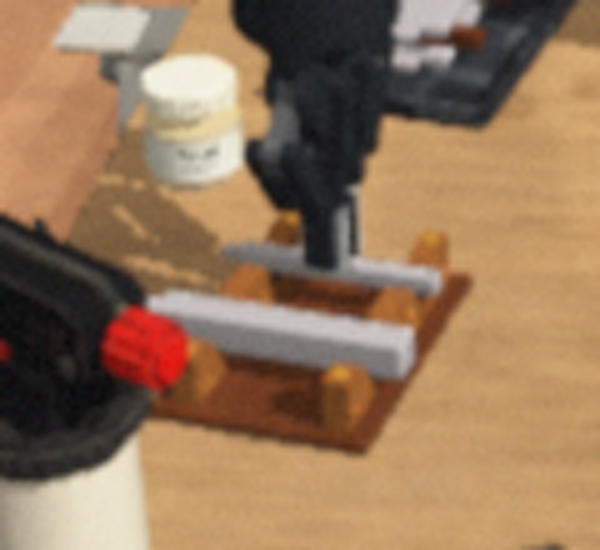

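The thin bar is in the narrow notches (far end at crop (230,252), near end at (437,280)). Lower 4.5 mm, release and back off.

```bash
python3 -m creep '{"plan":[{"dx":0,"dy":0,"dz":-0.0025,"turn":0,"hand":0},{"dx":0,"dy":0,"dz":-0.0045,"turn":0,"hand":0},{"dx":0,"dy":0,"dz":-0.0045,"turn":0,"hand":0},{"dx":0,"dy":0,"dz":-0.0045,"turn":0,"hand":0.025},{"dx":0,"dy":0,"dz":-0.0045,"turn":0,"hand":0.025},{"dx":0,"dy":0,"dz":-0.0045,"turn":0,"hand":0.025},{"dx":0,"dy":0,"dz":-0.0045,"turn":0,"hand":0.025},{"dx":0,"dy":0,"dz":0.01,"turn":0,"hand":0.025},{"dx":0,"dy":0,"dz":0.04,"turn":0,"hand":0.025},{"dx":0,"dy":0,"dz":0.08,"turn":0,"hand":0.025},{"dx":-0.04,"dy":0,"dz":0.1,"turn":0,"hand":0.025},{"dx":-0.08,"dy":0,"dz":0.1,"turn":0,"hand":0.025},{"dx":-0.12,"dy":0,"dz":0.1,"turn":0,"hand":0.025},{"dx":-0.16,"dy":0,"dz":0.1,"turn":0,"hand":0.025},{"dx":-0.18,"dy":0,"dz":0.1,"turn":0,"hand":0.025},{"dx":-0.18,"dy":0,"dz":0.1,"turn":0,"hand":0.025},{"dx":-0.18,"dy":0,"dz":0.1,"turn":0,"hand":0.025},{"dx":-0.18,"dy":0,"dz":0.1,"turn":0,"hand":0.025}]}' 40
python3 -c "
from h import *
b=snapshot('top');cv2.imwrite('pics/t12.png',b);a=snapshot('side');cv2.imwrite('pics/s12.png',a)
S=(0,0,100),(179,50,255)
print(blob('top',b,(200,160,228,218),.038,*S),blob('top',b,(228,160,262,218),.03,*S),blob('top',b,(310,170,365,222),.030,*S))
cv2.imwrite('pics/c12.png',np.vstack([cv2.resize(b[145:225,195:385],None,fx=4,fy=3.5,interpolation=2),cv2.resize(a[155:285,180:370],None,fx=4,fy=2.4,interpolation=2)]))"
```

```text
time_s: 29.7
eef_pos: [0.4504, 0.1354, 0.1054]
eef_rot: [[0.983, -0.182, 0.002], [-0.182, -0.983, 0.001], [0.001, -0.001, -1.0]]
contact_force: [-0.8, -0.2, 0.4]
gripper_width: 0.0248
grip_force: 0.0
[643.9 194.7 129.7  20.9 -10.2 643.  194.9] [631.2 136.3 109.2  12.3 -11.2 630.  136.4] [ 627.7 -161.1  112.    49.3   81.4  627.9 -163.1]
```

View pics/c12.png

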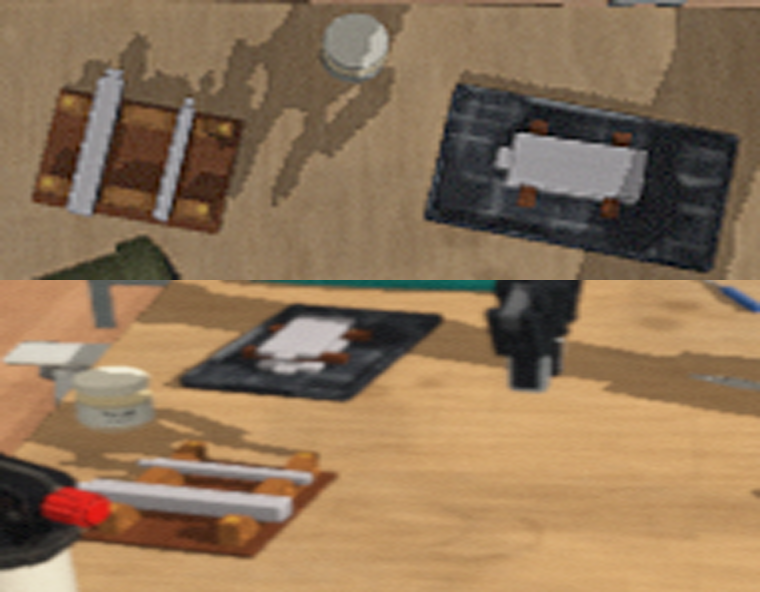

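Both bars lie in their notches, centred to about 2 mm, the stack is level and square, and the jar hasn't moved. The gripper is clear, so I'm handing in.

```bash
python3 -c "
from cell import *
print(job_done())"
```

```text
the job is handed in; nothing more can be done
None
```

I finished the job and handed it in at about 30 s, with no verdict returned: the last pictures show the loose ingot square on both sticks over the tray ingot, and both bars in their notches, centred to about 2 mm.

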